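# Make up two electronics lab kits

## Task

Make up the two lab kits from the parts standing loose in the middle of the bench, everything standing upright and flat on the tray floor, one part to a bay. The power supply kit goes in the tray with three bays: the transformer in the middle bay, so that the tray carries level, and the tall capacitor and the finned heat sink in the end bays, either way round. The motor kit goes in the tray with two bays: the motor (shaft up) and the relay, either way round; leave the squat capacitor standing where it is, as neither kit needs it.

Things in the scene. Friction and masses are not known exactly. Their poses are not given: they have to be found in the camera images.
- transformer_mid (a point): Mains transformer, 54 (x) x 40 (y) x 50 mm high, about 280 g: an upright dark steel core 54 mm long and 20 mm thick, with a copper winding through it, 36 mm long (x), 38 mm wide (y), from 10 to 40 mm up, with flat sides, between thin white flanges; steel foot. Good to grip across y on the winding (38 mm). This point is its centre, half-way up; its z axis points up.
- tall_cap_mid (a point): Tall capacitor: black upright cylinder, 35 mm diameter, 60 mm high, with a bright flat top bearing two small 3 mm high terminals, about 75 g. This point is its centre, half-way up; its z axis points up.
- heatsink_mid (a point): Heat sink: bare aluminium block of six upright fins on a central spine, 45 (x) x 36 (y) x 56 mm high, about 110 g; the outer fins are flat faces 45 mm apart along x, the fin edges lie 36 mm apart along y. Grip across x. This point is its centre, half-way up; its z axis points up.
- motor_mid (a point): Small DC motor standing on its rear end: steel can 36 mm diameter, 50 mm high, with a 14 mm brass boss and a 6 mm shaft rising 13 mm above the can, about 160 g. This point is the centre of the can, 25 mm above its foot; its z axis points up along the shaft.
- relay_mid (a point): Relay: plain rectangular white case on a 10 mm black base, 40 (x) x 30 (y) x 50 mm high, about 80 g. Good to grip across y (30 mm). This point is its centre, half-way up; its z axis points up.
- squat_cap_mid (a point): Squat capacitor: like the tall one but 45 mm diameter and only 30 mm high. Not part of either kit, to be left where it is. This point is its centre, half-way up; its z axis points up.
- tray3: Grey shallow kit tray with a row of three bays, 226 (x) x 78 (y) x 9 mm. Its origin is the centre of its underside; its x axis runs along the row of bays, y across, z up. Floor 3 mm thick, rim and dividers 4 mm thick and rising to 9 mm above the bench; every bay is 70 x 70 mm inside. It is fixed to the bench. Bay centres lie at x = -74, 0 and +74 mm, y = 0.
- tray2: Grey shallow kit tray with a row of two bays, 152 (x) x 78 (y) x 9 mm. Its origin is the centre of its underside; its x axis runs along the row of bays, y across, z up. Floor 3 mm thick, rim and dividers 4 mm thick and rising to 9 mm above the bench; every bay is 70 x 70 mm inside. It is fixed to the bench. Bay centres lie at x = -37 and +37 mm, y = 0.
Things that resemble listed ones, but are neither listed nor needed, are in the scene too. Leave any blue, green or red look-alike of the part that bears tall_cap_mid alone.

How it is judged:
At the end, for the whole second after the job is handed in: Three-bay tray: transformer in the middle, tall capacitor and heat sink one in each end bay; two-bay tray: motor and relay, one each. Centres within 22 mm of bay centres in x and y, on the floor (4 mm), upright (0.08 rad), still (0.02 m/s). Squat capacitor within 20 mm of its start (x of transformer_mid in the frame of tray3 between -0.022 and 0.022 m and y of transformer_mid in the frame of tray3 between -0.022 and 0.022 m and ((x of tall_cap_mid in the frame of tray3 between 0.052 and 0.096 m and y of tall_cap_mid in the frame of tray3 between -0.022 and 0.022 m and x of heatsink_mid in the frame of tray3 between -0.096 and -0.052 m and y of heatsink_mid in the frame of tray3 between -0.022 and 0.022 m) or (x of tall_cap_mid in the frame of tray3 between -0.096 and -0.052 m and y of tall_cap_mid in the frame of tray3 between -0.022 and 0.022 m and x of heatsink_mid in the frame of tray3 between 0.052 and 0.096 m and y of heatsink_mid in the frame of tray3 between -0.022 and 0.022 m)) and ((x of motor_mid in the frame of tray2 between 0.015 and 0.059 m and y of motor_mid in the frame of tray2 between -0.022 and 0.022 m and x of relay_mid in the frame of tray2 between -0.059 and -0.015 m and y of relay_mid in the frame of tray2 between -0.022 and 0.022 m) or (x of motor_mid in the frame of tray2 between -0.059 and -0.015 m and y of motor_mid in the frame of tray2 between -0.022 and 0.022 m and x of relay_mid in the frame of tray2 between 0.015 and 0.059 m and y of relay_mid in the frame of tray2 between -0.022 and 0.022 m)) and z of transformer_mid in the frame of tray3 between 0.024 and 0.032 m and angle between each of transformer_mid, tall_cap_mid, heatsink_mid, motor_mid, relay_mid's own z axis and vertical below 0.08 rad and linear speed of each of transformer, tall_cap, heatsink, motor, relay below 0.02 m/s and z of tall_cap_mid in the frame of tray3 between 0.029 and 0.037 m and z of heatsink_mid in the frame of tray3 between 0.027 and 0.035 m and z of motor_mid in the frame of tray2 between 0.024 and 0.032 m and z of relay_mid in the frame of tray2 between 0.024 and 0.032 m and distance of squat_cap_mid from where it was at the start of the episode below 0.02 m); the robot touches nothing.
It fails at once if the squat capacitor is moved by more than 20 mm (distance of squat_cap_mid from where it was at the start of the episode above 0.02 m).
It also fails if it takes over 141 s, if anything falls off the work surface, if the arm or the gripper's body presses on something with over 40 N, if the wrist force passes 120 N, or if a joint passes its speed limit or range.

## Robot

A 6-joint arm with a two-finger parallel gripper is mounted at the origin on the work surface. World frame = base frame: x ahead of the robot, y to its left, z up, the work surface at z = 0. Lengths are in m, angles in rad, forces in N, time in s.
With the tool pointing down it reaches from about 0.25 to 0.725 m from the base axis. Payload 4 kg.
Tool frame: the origin (TCP) lies at the very end of the fingers, on their centre line; the grasp point (between the pads) lies 19 mm behind it; z points along the fingers, y is the line along which they close (so a half turn about z gives the same grasp; the last joint's range is limited). The gripper opens to 85 mm and grips with 20 to 120 N. Pads are 22 mm wide; open, the fingers measure 114 mm over their backs; the gripper's body (76 mm by 85 mm) begins 54 mm behind the grasp point. The pads swing forward as they close: fully open they stand 13 mm farther back than shut.
Start: joints at [-1.338, 0.241, 0.005, 1.335, 0, 1.571], TCP at [0.115, -0.487, 0.231] pointing down, gripper open.
Joint ranges: [-2.72, 2.72], [-1.05, 1.87], [-1.09, 1.28], [-1.99, 2.15], [-1.42, 1.44], [-3.14, 3.14]. Speed limits (rad/s): [2.79, 2.79, 3.14, 3.14, 3.14, 3.14].

## Interface

Orientations are given as a unit quaternion [x, y, z, w].
In Python, from workcell import bot, vision, workorder, boxes_of gives the robot as it stands.
- The arm moves only by the tool send_rows, never from a script. Its argument "motion" is text: rows parted by semicolons, each of 5 numbers parted by spaces: the closure, from -1 (fully open) to 1 (shut), so that 0 is half open, then the shift along the tool's x, y, z in cm, then the turn about the tool's z in rad. In form: claw x y z twist; .... A call has 1 to 5 rows; each row is the pose to reach, as a shift and turn from the pose commanded when the call began, along the tool's axes at that moment; what a row does not reach only later rows make up. A row lasts 1/10 s, in which the tool goes at most 50 mm and 8.59 degrees, less where a joint would pass 70% of its speed; a pose out of reach is approached as far as the arm can. A call with a gripper value outside its range is refused whole. The fingers move at their own pace and stop on an object; the grip force is fixed at half the most. Time passes only in rows, so rows that repeat a pose let the fingers close. It gives the time, the measured TCP pose, the force, the opening and the grip force at its end, in the units of the state.
- bot.get_obs(): the state, without advancing time (a new reading comes with each control period).
- vision.camera(name): name is "scene" or "top" or "wrist"; returns the picture (480x640x3 uint8, red, green, blue); there is no depth.
- vision.camera_model(name): a dict with "fov_y" (degrees; the focal length in pixels is half the picture's height over the tangent of half this angle, whatever the lens; pixels are square), "cx", "cy" (the principal point, pixels), "world_from_camera" (4x4, takes a point from camera to world coordinates); the wrist camera has in their place "hand_eye" (4x4, takes a point from camera to tool coordinates, whose origin is the TCP and whose axes are the flange's). Camera axes: x right, y down, z forward; pixel columns grow to the right and rows downward; lengths in m; the calibration is good to about 2 mm. A picture is of the moment at which its call begins: read the wrist's pose just before it. camera_model takes no time and is no camera call.
- workorder.job_done(): hands the job in; it is judged then, once.
Trained networks look in the newest picture that a camera, given by its name, has taken for a name from the list of things; names that differ only in an ending like _2 or _b are one class to them, and where a whole thing is asked for, a point or a joint stands for the part that bears it (a point fixed in the world has none). Each returns a list of dicts, best first, with "conf" (0 to 1); they miss things now and then, are a little off and sometimes report something else, mostly with a low value. They report only what shows in the picture. A call takes as long as a camera call. They do not tell look-alikes from the thing itself.
- boxes_of(camera, target): "rect" ([centre column, centre row, width, height] in pixels, round what is visible of it).
The state is a dict: "clock": time; "joint_pos": joint angles; "joint_vel": joint speeds; "tau": joint torques, N m; "eef_pos": TCP position; "tool_rot": TCP orientation; "ft_force": force on the tool from outside, world axes, zero at the start; "ft_torque": the same for the moment, N m; "grip_width": finger opening in m; "grasp_force": force on a finger pad.
Only numpy, scipy, OpenCV 4.12 (cv2) and the standard library are available. Lean on these libraries where they do the work, as an engineer would, in place of code of your own. Each camera call takes 0.05 s, during which the arm holds its last target. There are 200 camera calls.

## Working session

There is one attempt and no reset: what is moved stays moved. The work goes in short steps, Python scripts to look and compute and a tool call to move; the robot and the scene stay as the last step left them, time stands still between calls to the robot, and variables do not carry over. Pictures are saved under pics/ and viewed, at most 14 in all, crops included, and the job is handed in when it is done.

Besides the shell and the picture viewer there is one more tool, called after "Call:" as name(argument=value, ...) on one line, values as JSON. send_rows: Moves the arm, as the interface text tells. Its arguments: {"type":"object","properties":{"motion":{"type":"string"}},"required":["motion"]}

```bash
mkdir -p pics; ls; python3 - <<'E'
from workcell import bot, vision, workorder, boxes_of
import cv2,numpy as np
for c in ["top","scene"]:
    im=vision.camera(c); cv2.imwrite(f"pics/{c}0.png",im[:,:,::-1])
    m=vision.camera_model(c); print(c,m["fov_y"],m["cx"],m["cy"],np.round(m["world_from_camera"],4).tolist())
    for t in ["transformer_mid","tall_cap_mid","heatsink_mid","motor_mid","relay_mid","squat_cap_mid","tray3","tray2"]:
        print(t,[(np.round(b["rect"]).astype(int).tolist(),round(b["conf"],2)) for b in boxes_of(c,t)[:4]])
print(bot.get_obs()); print(vision.camera_model("wrist"))
E
```

```text
pics
top 43.69170389600808 318.42456292814614 249.61055534166394 [[0.0282, -0.9953, 0.0925, 0.4853], [-0.9995, -0.0269, 0.0147, -0.0176], [-0.0121, -0.0928, -0.9956, 1.0434], [0.0, 0.0, 0.0, 1.0]]
transformer_mid [([254, 262, 24, 32], 0.63)]
tall_cap_mid [([383, 267, 24, 24], 0.92), ([434, 244, 27, 22], 0.8), ([434, 288, 26, 23], 0.8), ([452, 209, 25, 20], 0.66)]
heatsink_mid [([243, 328, 34, 36], 0.77)]
motor_mid [([386, 330, 26, 23], 0.89)]
relay_mid [([253, 194, 22, 24], 0.91)]
squat_cap_mid [([319, 332, 28, 27], 0.55)]
tray3 [([125, 307, 73, 133], 0.88), ([502, 306, 54, 93], 0.66), ([386, 329, 26, 21], 0.25)]
tray2 [([125, 307, 73, 133], 0.88), ([502, 306, 54, 93], 0.66), ([386, 329, 26, 21], 0.25)]
scene 43.67179937639242 324.59167918027475 238.57693668025027 [[-0.0817, 0.7103, -0.6992, 1.2993], [0.9965, 0.0453, -0.0704, 0.0636], [-0.0183, -0.7025, -0.7115, 0.8238], [0.0, 0.0, 0.0, 1.0]]
transformer_mid [([396, 258, 28, 40], 0.86)]
tall_cap_mid [([227, 234, 23, 35], 0.84), ([221, 264, 23, 38], 0.61), ([270, 248, 20, 37], 0.56)]
heatsink_mid [([400, 213, 28, 36], 0.62)]
motor_mid
[... 698 characters left out ...]
2]), 'tool_rot': array([ 9.93234506e-01,  1.16125867e-01, -4.49188653e-06, -2.63167550e-06]), 'ft_force': array([0.26196154, 0.94268753, 0.25351417]), 'ft_torque': array([ 0.02680065,  0.00276032, -0.05924413]), 'grasp_force': 0.0, 'grip_width': 0.08560293743065185}
{'fov_y': 63.68733469243464, 'cx': 318.4851638696688, 'cy': 247.09499434315813, 'hand_eye': array([[ 5.11128989e-04, -9.64389702e-01, -2.64484862e-01,
         6.68907117e-02],
       [ 9.99999864e-01,  5.20196864e-04,  3.57541090e-05,
         1.89754711e-03],
       [ 1.03103301e-04, -2.64484844e-01,  9.64389836e-01,
        -1.43185664e-01],
       [ 0.00000000e+00,  0.00000000e+00,  0.00000000e+00,
         1.00000000e+00]])}
```

```bash
python3 - <<'E'
import cv2
im=cv2.imread("pics/top0.png"); cv2.imwrite("pics/topc.png",cv2.resize(im[150:410,70:570],None,fx=1.6,fy=1.6,interpolation=cv2.INTER_CUBIC))
E
```

```text
(no output)
```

View pics/topc.png

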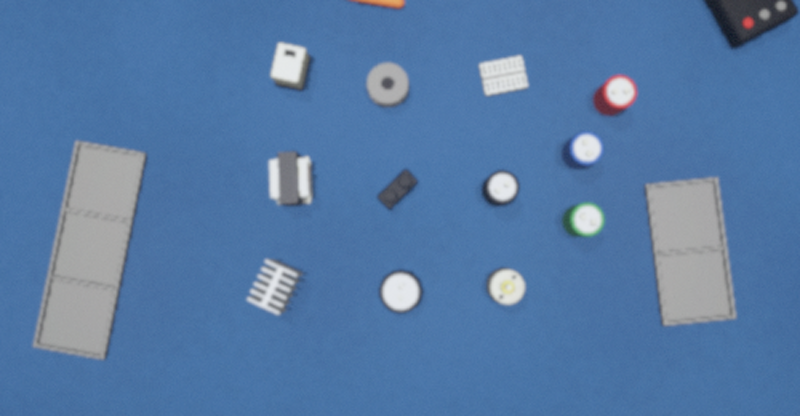

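View pics/scene0.png

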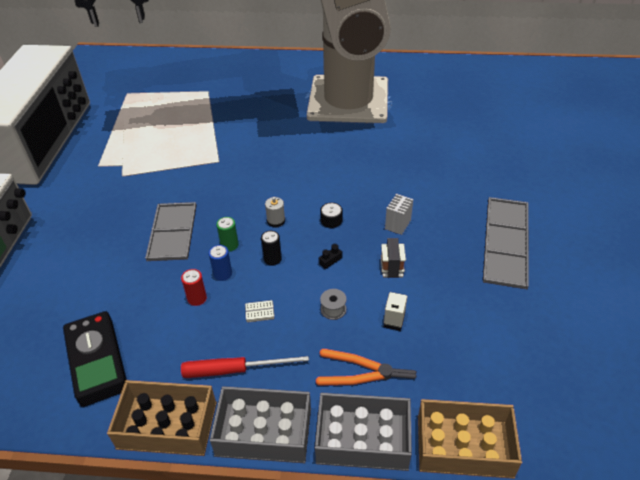

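The top view (crop at 1.6x) shows the tray with three bays at full px (125,307) and the one with two at (502,306). The relay is at (251,190), transformer (252,261), heat sink (241,328), squat cap (320,332), and motor (386,330).

Tall capacitor candidates: black (383,267), green (436,287), blue (436,243), red (457,207). The description says black, so I choose (383,267). The squat cap is the wider, shorter one at (320,332), and the spool at (312,202) is a distractor.

```bash
cat > h.py <<'E'
import numpy as np,cv2
from workcell import bot,vision,boxes_of
from scipy.spatial.transform import Rotation as R
def cam(name,obs=None):
    m=vision.camera_model(name); f=240/np.tan(np.radians(m["fov_y"]/2))
    if name=="wrist":
        T=np.eye(4);T[:3,:3]=R.from_quat(obs["tool_rot"]).as_matrix();T[:3,3]=obs["eef_pos"];T=T@m["hand_eye"]
    else: T=np.array(m["world_from_camera"])
    return f,m["cx"],m["cy"],T
def proj(c,px,z):
    f,cx,cy,T=c; px=np.atleast_2d(px).astype(float)
    d=np.c_[(px[:,0]-cx)/f,(px[:,1]-cy)/f,np.ones(len(px))]@T[:3,:3].T
    return (T[:3,3]+d*((z-T[2,3])/d[:,2])[:,None])[:,:2]
E
python3 - <<'E'
from h import *
im=cv2.imread("pics/top0.png"); c=cam("top")
b,g,r=[im[:,:,i].astype(int) for i in range(3)]
mask=((b-r)<45).astype(np.uint8)
S=[("tray3",125,307,45,75,.009),("tray2",502,306,35,55,.009)]
for n,u,v,w,h,z in S:
    s=np.zeros_like(mask); s[v-h:v+h,u-w:u+w]=mask[v-h:v+h,u-w:u+w]
    ct=max(cv2.findContours(s,0,1)[0],key=cv2.contourArea)[:,0]
    p=proj(c,ct,z); print(n,cv2.minAreaRect((p*1000).astype(np.float32)))
for n,t,z in [("tall",(383,267),.06),("squat",(319,331),.03),("motor",(387,329.5),.05),("relay",(251,190),.05),("trafo",(252,261),.05),("hs",(241,328),.056)]:
    u,v=t;s=np.zeros_like(mask);k=24;bright=(im.min(2)>150).astype(np.uint8)
    s[v.__int__()-k:int(v)+k,u-k:u+k]=bright[int(v)-k:int(v)+k,u-k:u+k]
    ct=max(cv2.findContours(s,0,1)[0],key=cv2.contourArea)[:,0]
    p=proj(c,ct,z)*1000; print(n,"pt",proj(c,t,z)*1000,"rect",np.round(np.hstack([np.r_[x] for x in cv2.minAreaRect(p.astype(np.float32))]),2))
w=[cv2.resize(im[v-30:v+30,u-30:u+30],(380,380),interpolation=cv2.INTER_CUBIC) for u,v in [(253,194),(254,262),(243,328),(383,267)]]
cv2.imwrite("pics/parts.png",cv2.resize(np.vstack([np.hstack(w[:2]),np.hstack(w[2:])]),(600,600)))
E
```

```text
tray3 ((475.91400146484375, 327.31756591796875), (80.76152038574219, 227.13796997070312), 81.64865112304688)
tray2 ((492.0354309082031, -317.8450622558594), (153.2308349609375, 80.76432800292969), 7.316368103027344)
tall pt [[ 550.81207139 -110.03449992]] rect [ 552.1  -111.24   27.78   26.87   46.27]
squat pt [[442.25395507  -7.52497213]] rect [440.67  -9.25  36.62  36.95   1.63]
motor pt [[ 448.75344504 -119.4088198 ]] rect [ 449.91 -118.73   35.05   35.26   64.5 ]
relay pt [[675.31271864 113.40882453]] rect [677.48 115.82  31.58  39.45  79.73]
trafo pt [[555.51995071 107.10864171]] rect [554.16  94.58  47.13  13.55   4.48]
hs pt [[444.56740701 120.16967017]] rect [442.76 122.22  36.09  47.15  65.48]
```

View pics/parts.png

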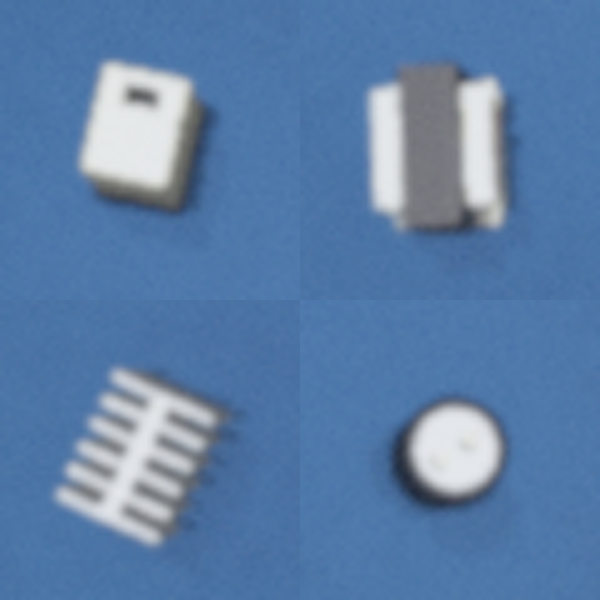

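Call:
send_rows(motion="-1 0 0 0 0.1164; -1 0 0 0 0.2328; -1 0 0 0 0.2328")

```text
clock: 1.2
eef_pos: [0.1153, -0.4865, 0.2313]
tool_rot: [1.0, 0.0, -0.0, -0.0]
ft_force: [0.4, 0.4, -0.0]
grip_width: 0.0859
grasp_force: 0.0
```

```bash
python3 -c "
from h import *
o=bot.get_obs();print(o['clock'],o['joint_pos'],o['eef_pos'],o['tool_rot'],o['ft_force'])"
```

```text
1.2 [-1.33802358e+00  2.40597771e-01  4.96519963e-03  1.33519032e+00
 -2.33093288e-05  1.80338319e+00] [ 0.11532817 -0.48650367  0.23129427] [ 9.99999996e-01  9.29383008e-05 -1.44027831e-05 -1.02347612e-05] [ 0.4394365   0.36753133 -0.00809346]
```

Call:
send_rows(motion="-1 16.5 -18 0 0; -1 16.5 -18 0 0; -1 16.5 -18 0 0; -1 16.5 -18 0 0; -1 16.5 -18 0 0")

```text
clock: 1.7
eef_pos: [0.2814, -0.3048, 0.2315]
tool_rot: [1.0, 0.001, 0.0, 0.0]
ft_force: [0.8, -0.8, -0.7]
grip_width: 0.0852
grasp_force: 0.0
```

Call:
send_rows(motion="-1 17 -18 0 0; -1 17 -18 0 0; -1 17 -18 0 0; -1 17 -18 0 0; -1 17 -18 0 0")

```text
clock: 2.2
eef_pos: [0.4517, -0.1246, 0.2316]
tool_rot: [1.0, 0.002, 0.0, 0.0]
ft_force: [1.0, -1.4, 0.5]
grip_width: 0.0856
grasp_force: 0.0
```

```bash
cat >> h.py <<'E'
def look(name,targets,zs):
    o=bot.get_obs(); im=vision.camera("wrist"); cv2.imwrite(f"pics/{name}.png",im[:,:,::-1]); c=cam("wrist",o)
    print(o["clock"],np.round(o["eef_pos"],4),np.round(o["tool_rot"],3))
    for t,z in zip(targets,zs):
        for b in boxes_of("wrist",t)[:3]:
            print(t,round(b["conf"],2),np.round(b["rect"]),np.round(proj(c,b["rect"][:2],z)*1000,1))
E
python3 -c "
from h import *
look('w1',['motor_mid','tall_cap_mid'],[.05,.06])"
```

```text
2.2 [ 0.4517 -0.1246  0.2316] [1.    0.002 0.    0.   ]
motor_mid 0.57 [313. 221.  44.  51.] [[ 452.8 -121.7]]
tall_cap_mid 0.88 [408. 141.  54.  46.] [[ 519.3 -197. ]]
tall_cap_mid 0.78 [416.  41.  63.  62.] [[ 590.9 -198.1]]
tall_cap_mid 0.67 [302.  96.  43.  52.] [[ 552.3 -113.5]]
```

View pics/w1.png

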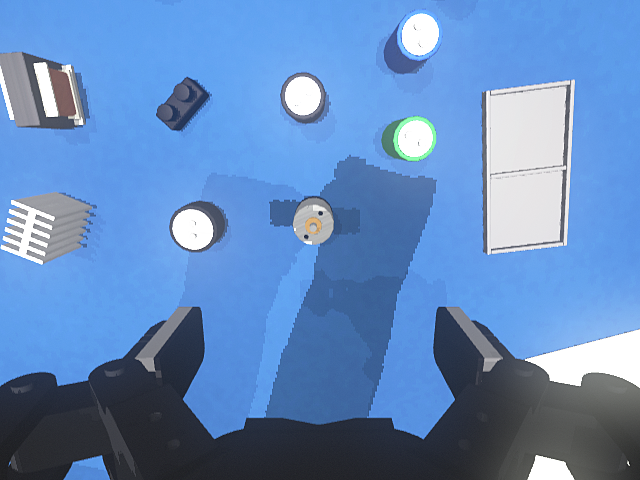

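The wrist view shows the motor at (313,221), shaft up, the black tall cap at (302,97), the green and blue look-alikes at (414,138) and (419,36), and tray2 at (527,167). This agrees with the top camera to within about 3 mm.

Call:
send_rows(motion="-1 0 -0.4 12 0; -1 0 -0.4 12 0; -1 0 -0.4 12 0; -1 0 -0.4 12 0")

```text
clock: 2.75
eef_pos: [0.4463, -0.1227, 0.1081]
tool_rot: [1.0, -0.0, -0.004, -0.001]
ft_force: [-1.0, 0.3, 0.2]
grip_width: 0.0853
grasp_force: 0.0
```

Call:
send_rows(motion="-1 0 0 5 0; -1 0 0 9.8 0; -1 0 0 9.8 0; -1 0 0 9.8 0")

```text
clock: 3.15
eef_pos: [0.4505, -0.1233, 0.0145]
tool_rot: [1.0, -0.0, -0.0, 0.0]
ft_force: [0.3, -0.1, -0.1]
grip_width: 0.0855
grasp_force: 0.0
```

Call:
send_rows(motion="1 0 0 0 0; 1 0 0 0 0; 1 0 0 0 0; 1 0 0 0 0; 1 0 0 0 0")

```text
clock: 3.65
eef_pos: [0.4518, -0.1226, 0.0153]
tool_rot: [1.0, 0.0, 0.002, 0.0]
ft_force: [-1.3, 1.9, 8.7]
grip_width: 0.035
grasp_force: 59.0
```

Call:
send_rows(motion="1 0 0 0 0; 1 0 0 0 0; 1 0 0 0 0; 1 0 0 0 0")

```text
clock: 4.05
eef_pos: [0.4519, -0.1227, 0.0153]
tool_rot: [1.0, 0.0, 0.002, 0.0]
ft_force: [-0.8, 1.1, 8.3]
grip_width: 0.0347
grasp_force: 59.0
```

Call:
send_rows(motion="1 0 0 -3 0; 1 0 0 -7 0; 1 0 0 -11 0; 1 0 0 -11 0")

```text
clock: 4.45
eef_pos: [0.4545, -0.1236, 0.1292]
tool_rot: [1.0, 0.0, 0.006, 0.002]
ft_force: [1.6, -0.4, -1.3]
grip_width: 0.0344
grasp_force: 60.1
```

Call:
send_rows(motion="1 0.4 4 0 0; 1 0.4 8 0 0; 1 0.4 12 0 0; 1 0.4 16 0 0; 1 0.4 20 0 0")

```text
clock: 4.95
eef_pos: [0.4536, -0.3235, 0.1224]
tool_rot: [1.0, 0.0, -0.001, -0.0]
ft_force: [1.4, 1.0, -0.9]
grip_width: 0.0346
grasp_force: 60.5
```

Call:
send_rows(motion="1 0 0 0 0; 1 0 0 0 0")

```text
clock: 5.15
eef_pos: [0.4533, -0.3228, 0.122]
tool_rot: [1.0, -0.001, -0.001, -0.001]
ft_force: [0.1, 0.8, -1.9]
grip_width: 0.0347
grasp_force: 60.8
```

```bash
python3 -c "
from h import *
look('w2',['tray2'],[.009])"
```

```text
5.15 [ 0.4533 -0.3228  0.122 ] [ 1.    -0.001 -0.001 -0.001]
tray2 0.86 [311. 175. 147. 242.] [[ 499.1 -319.7]]
tray2 0.72 [318. 342. 111. 147.] [[ 377.5 -324.4]]
```

View pics/w2.png

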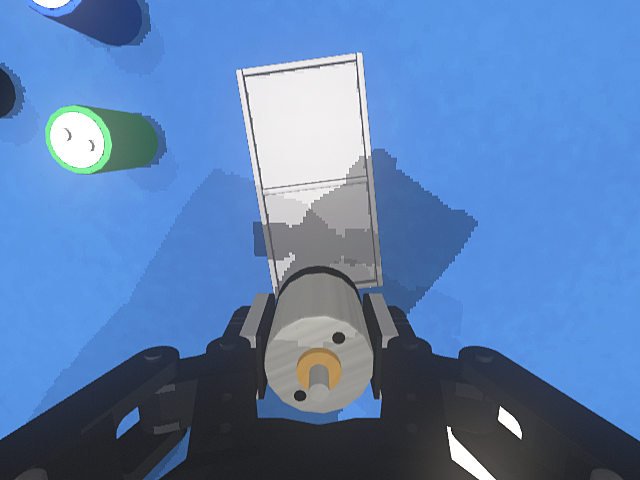

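The motor is held upright over the near bay of tray2, whose divider lies at (317,186).

Call:
send_rows(motion="1 0.2 0 4 0; 1 0.2 0 7 0; 1 0.2 0 9 0; 1 0.2 0 10 0; 1 0.2 0 10.3 0")

```text
clock: 5.75
eef_pos: [0.4558, -0.3209, 0.0192]
tool_rot: [1.0, 0.001, -0.001, -0.001]
ft_force: [-0.2, 0.7, -2.2]
grip_width: 0.0348
grasp_force: 60.8
```

Call:
send_rows(motion="1 0 0 0 0; -0.3 0 0 0 0; -0.3 0 0 0 0; -0.3 0 0 0 0")

```text
clock: 6.15
eef_pos: [0.4572, -0.3232, 0.0216]
tool_rot: [1.0, -0.0, 0.001, 0.001]
ft_force: [-0.4, 0.2, 0.0]
grip_width: 0.0555
grasp_force: 0.0
```

Call:
send_rows(motion="-0.3 0 0 -3 0; -0.6 0 0 -7 0; -1 0 0 -11 0; -1 0 0 -12 0; -1 0 0 -12 0")

```text
clock: 6.65
eef_pos: [0.4579, -0.3237, 0.1432]
tool_rot: [1.0, -0.0, 0.003, 0.002]
ft_force: [-0.2, 0.2, -0.8]
grip_width: 0.085
grasp_force: 0.0
```

Call:
send_rows(motion="-1 1.8 -4.2 0 -0.12; -1 3.8 -8.5 0 -0.24; -1 5.6 -12.8 0 -0.36; -1 7.5 -17 0 -0.48; -1 9.4 -21.2 0 -0.6")

```text
clock: 7.15
eef_pos: [0.5495, -0.1087, 0.1382]
tool_rot: [0.955, 0.298, -0.002, -0.001]
ft_force: [0.8, 0.4, 0.3]
grip_width: 0.0852
grasp_force: 0.0
```

Call:
send_rows(motion="-1 0 0 0 -0.14; -1 0 0 0 -0.28; -1 0 0 0 -0.42; -1 0 0 0 -0.543; -1 0 0 0 -0.543")

```text
clock: 7.65
eef_pos: [0.5491, -0.1102, 0.1382]
tool_rot: [0.841, 0.541, -0.001, -0.001]
ft_force: [-0.9, 0.4, 0.2]
grip_width: 0.0859
grasp_force: 0.0
```

```bash
cat >> h.py <<'E'
def to(x,y,z,o=None):
    o=o or bot.get_obs(); M=R.from_quat(o["tool_rot"]).as_matrix()
    print("tool cm",np.round(M.T@(np.array([x,y,z])-o["eef_pos"])*100,2),"yaw deg",np.degrees(np.arctan2(M[1,0],M[0,0])))
E
python3 -c "
from h import *
look('w3',['tall_cap_mid','heatsink_mid'],[.06,.056]); to(.552,-.112,.015)"
```

```text
7.65 [ 0.5491 -0.1102  0.1382] [ 0.841  0.541 -0.001 -0.001]
tall_cap_mid 0.94 [323. 247.  60.  72.] [[ 554.4 -107.3]]
tall_cap_mid 0.78 [420. 332.  41.  79.] [[ 586.8 -183.5]]
tall_cap_mid 0.77 [528. 340.  93.  83.] [[ 647.5 -217. ]]
heatsink_mid 0.78 [27.  7. 54. 14.] [[467.4  72.5]]
tool cm [-0.04  0.3  12.42] yaw deg 65.35885180694154
```

Call:
send_rows(motion="-1 0.1 0.3 4 0; -1 0.1 0.3 8 0; -1 0.1 0.3 11 0; -1 0.1 0.3 12.2 0; -1 0.1 0.3 12.2 0")

```text
clock: 8.3
eef_pos: [0.5517, -0.1106, 0.0163]
tool_rot: [0.841, 0.54, -0.002, -0.002]
ft_force: [0.5, -0.0, 0.1]
grip_width: 0.0852
grasp_force: 0.0
```

Call:
send_rows(motion="1 0 0 0 0; 1 0 0 0 0; 1 0 0 0 0; 1 0 0 0 0; 1 0 0 0 0")

```text
clock: 8.8
eef_pos: [0.5549, -0.1111, 0.0201]
tool_rot: [0.841, 0.541, 0.001, 0.001]
ft_force: [-0.1, -0.1, 5.4]
grip_width: 0.0336
grasp_force: 59.5
```

Call:
send_rows(motion="1 0 0 0 0; 1 0 0 -3 0; 1 0 0 -7 0; 1 0 0 -11 0; 1 0 0 -11 0")

```text
clock: 9.3
eef_pos: [0.5578, -0.1117, 0.135]
tool_rot: [0.841, 0.541, 0.004, 0.004]
ft_force: [1.6, -0.7, -0.2]
grip_width: 0.0337
grasp_force: 59.8
```

```bash
python3 -c "
from h import *
to(.549,.3165,.13);to(.403,.338,.13)"
```

```text
tool cm [ 38.59 -18.57   0.38] yaw deg 65.48711773427803
tool cm [ 34.49 -32.74   0.2 ] yaw deg 65.48711773427803
```

Call:
send_rows(motion="1 3.8 -1.8 0 0; 1 7.6 -3.6 0 0; 1 11.5 -5.5 0 0; 1 15.5 -7.5 0 0; 1 19.3 -9.3 0 0")

```text
clock: 9.8
eef_pos: [0.5482, 0.105, 0.1279]
tool_rot: [0.841, 0.541, -0.0, -0.0]
ft_force: [0.4, 0.2, -1.3]
grip_width: 0.0339
grasp_force: 59.8
```

Call:
send_rows(motion="1 4.5 -2 0 0; 1 9 -4 0 0; 1 13.5 -6.2 0 0; 1 17 -8.2 0 0; 1 19.3 -9.3 0 0")

```text
clock: 10.3
eef_pos: [0.5432, 0.3208, 0.1276]
tool_rot: [0.84, 0.542, -0.0, -0.0]
ft_force: [-0.1, -0.2, 0.0]
grip_width: 0.0338
grasp_force: 59.8
```

Call:
send_rows(motion="1 0 0 0 0; 1 0 0 0 0")

```text
clock: 10.5
eef_pos: [0.5437, 0.3177, 0.1274]
tool_rot: [0.841, 0.541, -0.001, 0.0]
ft_force: [0.1, -0.3, -0.3]
grip_width: 0.0337
grasp_force: 59.8
```

```bash
python3 -c "
from h import *
look('w4',['tray3','tall_cap_mid'],[.009,.15])
to(.549,.3165,.0235)"
```

```text
10.5 [0.5437 0.3177 0.1274] [ 0.841  0.541 -0.001  0.   ]
tray3 0.83 [224. 261. 331. 180.] [[477.  329.5]]
tall_cap_mid 0.71 [317. 342. 111. 160.] [[543.4 315.7]]
tool cm [ 0.23  0.4  10.46] yaw deg 65.39282567542283
```

View pics/w4.png

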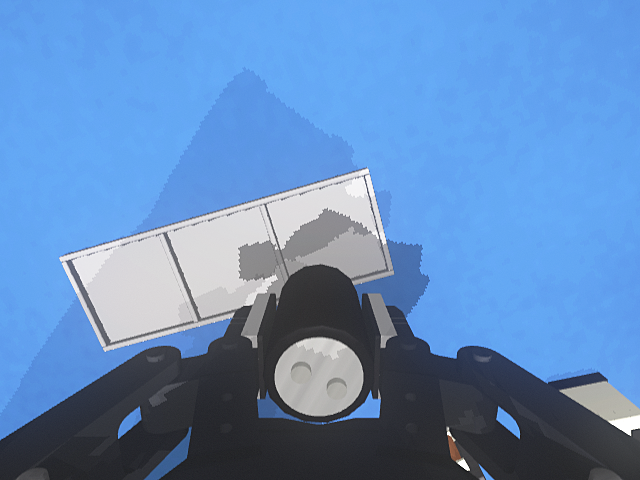

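The black cap is held upright over the right-hand (far) bay of tray3. The network puts the tray's centre at (477,329), against (476,327) from the top camera.

Call:
send_rows(motion="1 0.2 0.4 4 0; 1 0.2 0.4 7 0; 1 0.2 0.4 9 0; 1 0.2 0.4 10.1 0; 1 0.2 0.4 10.4 0")

```text
clock: 11.15
eef_pos: [0.5483, 0.316, 0.0231]
tool_rot: [0.842, 0.54, -0.001, 0.0]
ft_force: [-0.1, 0.2, -0.7]
grip_width: 0.0335
grasp_force: 59.9
```

Call:
send_rows(motion="1 0 0 0 0; -0.3 0 0 0 0; -0.3 0 0 0 0; -0.3 0 0 0 0")

```text
clock: 11.55
eef_pos: [0.5496, 0.3182, 0.0256]
tool_rot: [0.841, 0.541, 0.001, 0.0]
ft_force: [0.7, 0.1, 0.2]
grip_width: 0.0553
grasp_force: 0.0
```

Call:
send_rows(motion="-0.3 0 0 -3 0; -0.6 0 0 -7 0; -1 0 0 -11 0; -1 0 0 -12 0; -1 0 0 -12 0")

```text
clock: 12.05
eef_pos: [0.5505, 0.3188, 0.1477]
tool_rot: [0.841, 0.541, 0.003, 0.0]
ft_force: [-0.5, -0.8, 0.2]
grip_width: 0.0853
grasp_force: 0.0
```

```bash
python3 -c "
from h import *
to(.443,.121,.14)"
```

```text
tool cm [-22.46  -1.59   0.64] yaw deg 65.49918193541933
```

Call:
send_rows(motion="-1 -4.5 -0.3 0 0; -1 -9 -0.6 0 0; -1 -13.5 -1 0 0; -1 -18 -1.3 0 0; -1 -22.4 -1.6 0 0")

```text
clock: 12.55
eef_pos: [0.4388, 0.1188, 0.1424]
tool_rot: [0.841, 0.541, -0.002, -0.0]
ft_force: [0.8, -1.1, 0.1]
grip_width: 0.0855
grasp_force: 0.0
```

Call:
send_rows(motion="-1 0 0 0 0; -1 0 0 0 0")

```text
clock: 12.75
eef_pos: [0.4403, 0.1197, 0.1433]
tool_rot: [0.842, 0.54, -0.001, -0.0]
ft_force: [-0.2, 0.9, -0.2]
grip_width: 0.0853
grasp_force: 0.0
```

```bash
python3 -c "
from h import *
look('w5',['heatsink_mid'],[.056])
to(.443,.121,.015)"
```

```text
12.75 [0.4403 0.1197 0.1433] [ 0.842  0.54  -0.001 -0.   ]
heatsink_mid 0.8 [322. 243.  72.  79.] [[445.1 122.9]]
tool cm [ 0.04  0.12 12.88] yaw deg 65.51326420198636
```

View pics/w5.png

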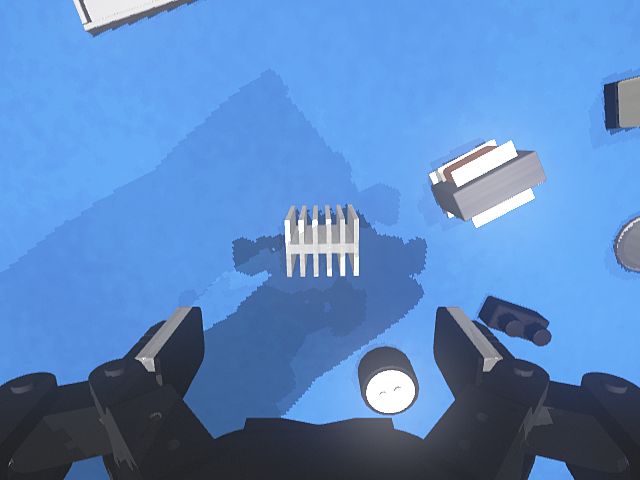

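The heat sink at (322,243) is square to the gripper, and the squat cap at (388,380) is clear of the fingers.

Call:
send_rows(motion="-1 0.1 0.2 4 0; -1 0.1 0.2 8 0; -1 0.1 0.2 11 0; -1 0.1 0.2 12.8 0; -1 0.1 0.2 12.8 0")

```text
clock: 13.35
eef_pos: [0.4416, 0.1211, 0.0132]
tool_rot: [0.841, 0.542, -0.003, -0.001]
ft_force: [0.3, 0.0, -0.7]
grip_width: 0.0856
grasp_force: 0.0
```

Call:
send_rows(motion="1 0 0 0 0; 1 0 0 0 0; 1 0 0 0 0; 1 0 0 0 0; 1 0 0 0 0")

```text
clock: 13.85
eef_pos: [0.4451, 0.1212, 0.0177]
tool_rot: [0.841, 0.541, 0.002, 0.0]
ft_force: [-0.1, 1.9, 6.2]
grip_width: 0.0444
grasp_force: 61.5
```

Call:
send_rows(motion="1 0 0 0 0; 1 0 0 -3 0; 1 0 0 -7 0; 1 0 0 -11 0; 1 0 0 -11 0")

```text
clock: 14.35
eef_pos: [0.4474, 0.1215, 0.1317]
tool_rot: [0.841, 0.541, 0.005, 0.002]
ft_force: [1.2, 0.4, -1.0]
grip_width: 0.0445
grasp_force: 61.7
```

```bash
python3 -c "
from h import *
to(.403,.338,.13)"
```

```text
tool cm [ 17.85 -13.03   0.18] yaw deg 65.48077916354492
```

Call:
send_rows(motion="1 3.6 -2.6 0 0; 1 7.2 -5.2 0 0; 1 10.8 -7.8 0 0; 1 14.4 -10.4 0 0; 1 17.8 -13 0 0")

```text
clock: 14.85
eef_pos: [0.3982, 0.3376, 0.1254]
tool_rot: [0.841, 0.541, -0.001, 0.0]
ft_force: [1.2, 0.7, -2.3]
grip_width: 0.0445
grasp_force: 61.8
```

Call:
send_rows(motion="1 0 0 0 0; 1 0 0 0 0; 1 0 0 0 0")

```text
clock: 15.15
eef_pos: [0.3987, 0.3352, 0.1255]
tool_rot: [0.841, 0.541, -0.001, 0.0]
ft_force: [-1.0, -0.9, -1.9]
grip_width: 0.0442
grasp_force: 61.9
```

```bash
python3 -c "
from h import *
to(.403,.338,.0211)"
```

```text
tool cm [ 0.46  0.28 10.44] yaw deg 65.44779905741979
```

Call:
send_rows(motion="1 0.4 0.3 4 0; 1 0.4 0.3 7 0; 1 0.4 0.3 9 0; 1 0.4 0.3 10.1 0; 1 0.4 0.3 10.4 0")

```text
clock: 15.65
eef_pos: [0.4032, 0.337, 0.0211]
tool_rot: [0.842, 0.54, -0.001, 0.0]
ft_force: [-0.8, -0.3, -1.0]
grip_width: 0.0443
grasp_force: 61.8
```

Call:
send_rows(motion="1 0 0 0 0; -0.6 0 0 0 0; -0.6 0 0 0 0; -0.6 0 0 0 0")

```text
clock: 16.05
eef_pos: [0.4043, 0.3395, 0.0235]
tool_rot: [0.841, 0.541, 0.001, -0.0]
ft_force: [-0.7, 0.6, -0.1]
grip_width: 0.0681
grasp_force: 0.0
```

Call:
send_rows(motion="-0.6 0 0 -3 0; -0.6 0 0 -7 0; -1 0 0 -11 0; -1 0 0 -12 0; -1 0 0 -12 0")

```text
clock: 16.55
eef_pos: [0.405, 0.3402, 0.145]
tool_rot: [0.841, 0.541, 0.003, -0.0]
ft_force: [-0.4, 0.6, -0.2]
grip_width: 0.0856
grasp_force: 0.0
```

```bash
python3 -c "
from h import *
o=bot.get_obs();print(o['joint_pos'])
to(.555,.110,.15)"
```

```text
[ 6.98727298e-01  3.45183444e-01 -8.22585619e-02  1.13722820e+00
  2.03668738e-05  2.69703778e+00]
tool cm [-14.73  23.2   -0.52] yaw deg 65.50566177392352
```

Call:
send_rows(motion="-1 -2.6 4.1 0 -0.14; -1 -5.2 8.2 0 -0.28; -1 -7.8 12.3 0 -0.42; -1 -10.4 16.4 0 -0.56; -1 -13 20.5 0 -0.7")

```text
clock: 17.05
eef_pos: [0.5275, 0.1467, 0.1402]
tool_rot: [0.612, 0.791, -0.001, -0.001]
ft_force: [-0.4, 0.2, -0.9]
grip_width: 0.0855
grasp_force: 0.0
```

Call:
send_rows(motion="-1 0 0 0 -0.14; -1 0 0 0 -0.28; -1 0 0 0 -0.42; -1 0 0 0 -0.56; -1 0 0 0 -0.7")

```text
clock: 17.55
eef_pos: [0.5267, 0.148, 0.14]
tool_rot: [0.304, 0.953, -0.001, -0.002]
ft_force: [-0.7, 0.2, 0.3]
grip_width: 0.0855
grasp_force: 0.0
```

Call:
send_rows(motion="-1 0 0 0 -0.14; -1 0 0 0 -0.28; -1 0 0 0 -0.42; -1 0 0 0 -0.56; -1 0 0 0 -0.65")

```text
clock: 18.05
eef_pos: [0.5267, 0.1481, 0.14]
tool_rot: [-0.016, 1.0, -0.001, -0.002]
ft_force: [-0.2, -0.2, -0.4]
grip_width: 0.0854
grasp_force: 0.0
```

```bash
python3 -c "
from h import *
look('w6',['transformer_mid'],[.05])
to(.555,.110,.15)"
```

```text
18.05 [0.5267 0.1481 0.14  ] [-0.016  1.    -0.001 -0.002]
transformer_mid 0.63 [261. 285.  68.  96.] [[550.3 110.3]]
tool cm [-2.72 -3.89 -0.99] yaw deg -178.48911625824587
```

View pics/w6.png

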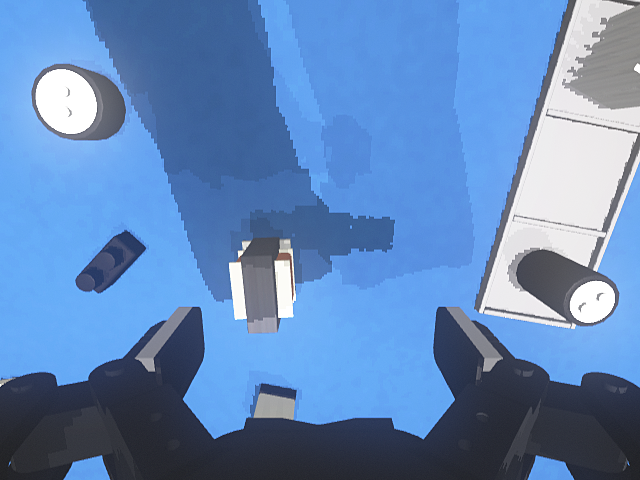

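The transformer is at (261,285), its core in line with the gripper. Tray3 now shows the heat sink in the near bay, the middle bay empty and the tall cap in the far bay, all upright.

Call:
send_rows(motion="-1 -2.7 -3.9 0 0; -1 -2.7 -3.9 0 0; -1 -2.7 -3.9 4 0; -1 -2.7 -3.9 7.5 0; -1 -2.7 -3.9 8 0")

```text
clock: 18.65
eef_pos: [0.5513, 0.1092, 0.0569]
tool_rot: [-0.012, 1.0, -0.001, -0.005]
ft_force: [-0.3, -0.0, -0.9]
grip_width: 0.0854
grasp_force: 0.0
```

Call:
send_rows(motion="-1 0 0 3 0; -1 0 0 5 0; -1 0 0 5 0; -1 0 0 5 0")

```text
clock: 19.05
eef_pos: [0.5562, 0.1103, 0.013]
tool_rot: [-0.013, 1.0, 0.0, -0.0]
ft_force: [0.8, 0.6, -0.6]
grip_width: 0.085
grasp_force: 0.0
```

Call:
send_rows(motion="1 0 0 0 0; 1 0 0 0 0; 1 0 0 0 0; 1 0 0 0 0; 1 0 0 0 0")

```text
clock: 19.55
eef_pos: [0.5571, 0.1105, 0.0138]
tool_rot: [-0.013, 1.0, 0.0, 0.001]
ft_force: [-0.3, -0.5, 6.5]
grip_width: 0.037
grasp_force: 60.3
```

Call:
send_rows(motion="1 0 0 0 0; 1 0 0 -3 0; 1 0 0 -7 0; 1 0 0 -11 0; 1 0 0 -11 0")

```text
clock: 20.05
eef_pos: [0.56, 0.1109, 0.1282]
tool_rot: [-0.013, 1.0, 0.001, 0.005]
ft_force: [0.4, 0.4, -3.0]
grip_width: 0.037
grasp_force: 60.4
```

```bash
python3 -c "
from h import *
look('w7',[],[])
to(.476,.3275,.13)"
```

```text
20.05 [0.56   0.1109 0.1282] [-0.013  1.     0.001  0.005]
tool cm [ 7.64 21.9  -0.51] yaw deg -178.4884648619254
```

View pics/w7.png

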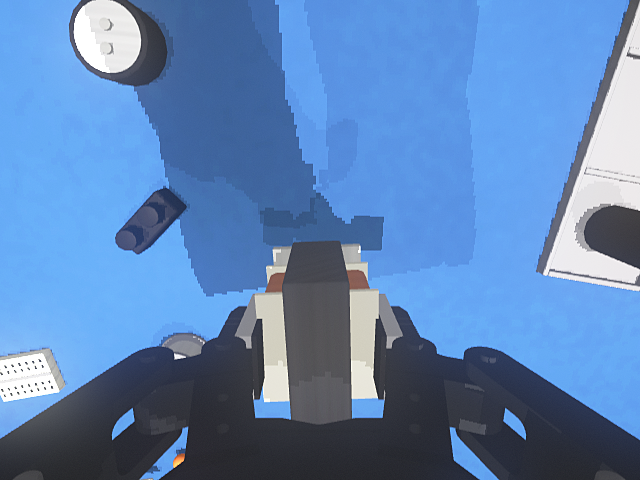

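The transformer is gripped on its winding and held level at (318,330), 37 mm between the pads.

Call:
send_rows(motion="1 1.5 4.4 0 0.04; 1 3 8.8 0 0.08; 1 4.5 13.2 0 0.12; 1 6 17.6 0 0.16; 1 7.4 21.8 0 0.18")

```text
clock: 20.6
eef_pos: [0.4739, 0.3267, 0.1196]
tool_rot: [0.077, 0.997, -0.002, -0.002]
ft_force: [1.1, -0.4, -3.6]
grip_width: 0.0371
grasp_force: 60.6
```

Call:
send_rows(motion="1 0 0 0 0; 1 0 0 0 0; 1 0 0 0 0")

```text
clock: 20.9
eef_pos: [0.4756, 0.3247, 0.1206]
tool_rot: [0.077, 0.997, -0.001, -0.001]
ft_force: [-0.3, -0.4, -2.9]
grip_width: 0.037
grasp_force: 60.7
```

```bash
python3 -c "
from h import *
to(.478,.3275,.0175)"
```

```text
tool cm [-0.22  0.34 10.31] yaw deg 171.17351217861994
```

Call:
send_rows(motion="1 -0.2 0.3 4 0; 1 -0.2 0.3 7 0; 1 -0.2 0.3 9 0; 1 -0.2 0.3 10.1 0; 1 -0.2 0.3 10.4 0")

```text
clock: 21.4
eef_pos: [0.4782, 0.3266, 0.0169]
tool_rot: [0.078, 0.997, -0.001, -0.001]
ft_force: [-0.7, 0.2, -2.2]
grip_width: 0.037
grasp_force: 60.8
```

Call:
send_rows(motion="1 0 0 0 0; -0.3 0 0 0 0; -0.3 0 0 0 0; -0.3 0 0 0 0")

```text
clock: 21.8
eef_pos: [0.4799, 0.3296, 0.0199]
tool_rot: [0.077, 0.997, 0.001, 0.001]
ft_force: [-0.1, -0.2, -0.8]
grip_width: 0.0554
grasp_force: 0.0
```

Call:
send_rows(motion="-0.3 0 0 -3 0; -0.6 0 0 -7 0; -1 0 0 -11 0; -1 0 0 -12 0; -1 0 0 -12 0")

```text
clock: 22.3
eef_pos: [0.4805, 0.3301, 0.1416]
tool_rot: [0.077, 0.997, 0.002, 0.003]
ft_force: [0.7, -0.0, -0.3]
grip_width: 0.0854
grasp_force: 0.0
```

```bash
python3 -c "
from h import *
look('w8',['transformer_mid'],[.053])
to(.677,.115,.14)"
```

```text
22.3 [0.4805 0.3301 0.1416] [0.077 0.997 0.002 0.003]
transformer_mid 0.97 [315. 243.  67.  94.] [[475.2 327.3]]
tool cm [-22.9  -18.07  -0.22] yaw deg 171.2131471409423
```

Call:
send_rows(motion="-1 -3.5 -2.8 0 0; -1 -7 -5.6 0 0; -1 -10.5 -8.4 0 0; -1 -14 -11.2 0 0; -1 -17.5 -14 0 0")

```text
clock: 22.9
eef_pos: [0.6299, 0.162, 0.1355]
tool_rot: [0.077, 0.997, -0.001, -0.002]
ft_force: [-0.5, 0.6, -0.0]
grip_width: 0.0856
grasp_force: 0.0
```

Call:
send_rows(motion="-1 -3 -2.3 0 0; -1 -5.3 -4 0 0; -1 -5.3 -4 0 0; -1 -5.3 -4 0 0")

```text
clock: 23.3
eef_pos: [0.6754, 0.1153, 0.1354]
tool_rot: [0.077, 0.997, -0.0, -0.002]
ft_force: [-0.6, 0.6, 0.4]
grip_width: 0.0854
grasp_force: 0.0
```

```bash
python3 -c "
from h import *
look('w9',['relay_mid'],[.05])
to(.677,.115,.015)"
```

```text
23.3 [0.6754 0.1153 0.1354] [ 0.077  0.997 -0.    -0.002]
relay_mid 0.58 [320. 250.  52.  74.] [[673.5 115. ]]
tool cm [-0.25 -0.14 12.17] yaw deg 171.2637935338387
```

View pics/w9.png

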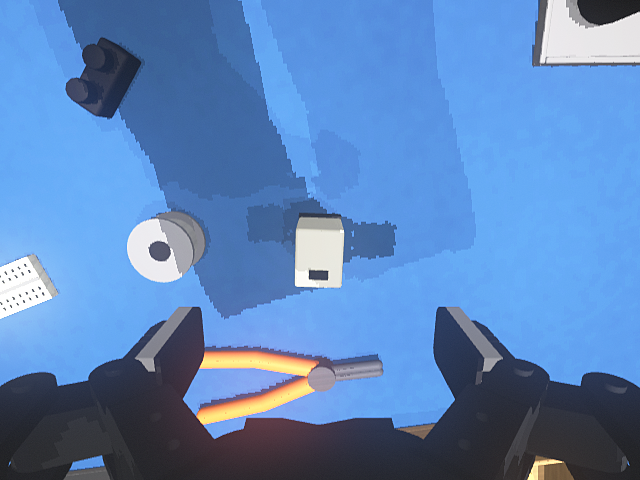

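The relay is at (320,250), aligned between the pads. The spool at (165,247) and the pliers at (320,375) are clear.

Call:
send_rows(motion="-1 0 0 4 0; -1 0 0 8 0; -1 0 0 11 0; -1 0 0 12 0; -1 0 0 12 0")

```text
clock: 23.9
eef_pos: [0.6744, 0.1169, 0.0164]
tool_rot: [0.076, 0.997, -0.001, -0.002]
ft_force: [-0.4, 0.2, 0.2]
grip_width: 0.0855
grasp_force: 0.0
```

Call:
send_rows(motion="1 0 0 0 0; 1 0 0 0 0; 1 0 0 0 0; 1 0 0 0 0; 1 0 0 0 0")

```text
clock: 24.4
eef_pos: [0.6779, 0.1162, 0.0202]
tool_rot: [0.077, 0.997, 0.0, 0.002]
ft_force: [-0.7, -1.1, 4.6]
grip_width: 0.0295
grasp_force: 60.9
```

Call:
send_rows(motion="1 0 0 0 0; 1 0 0 -3 0; 1 0 0 -7 0; 1 0 0 -11 0; 1 0 0 -11 0")

```text
clock: 24.9
eef_pos: [0.6805, 0.1166, 0.1358]
tool_rot: [0.077, 0.997, 0.002, 0.006]
ft_force: [1.0, -0.3, 0.5]
grip_width: 0.0291
grasp_force: 60.0
```

```bash
python3 -c "
from h import *
to(.529,-.313,.13)"
```

```text
tool cm [  8.4  -44.78   0.3 ] yaw deg 171.19577315992754
```

Call:
send_rows(motion="1 0.8 -4.5 0 0; 1 1.7 -9 0 0; 1 2.5 -13.5 0 0; 1 3.4 -18 0 0; 1 4.2 -22.4 0 0")

```text
clock: 25.4
eef_pos: [0.5992, -0.1004, 0.1273]
tool_rot: [0.077, 0.997, 0.0, -0.001]
ft_force: [0.4, 0.0, -1.0]
grip_width: 0.0292
grasp_force: 60.0
```

Call:
send_rows(motion="1 0.8 -4.5 0 0; 1 1.7 -9 0 0; 1 2.5 -13.5 0 0; 1 3.4 -18 0 0; 1 4.2 -22.4 0 0")

```text
clock: 25.9
eef_pos: [0.5235, -0.3153, 0.1274]
tool_rot: [0.077, 0.997, 0.0, -0.001]
ft_force: [0.3, -0.5, -0.7]
grip_width: 0.0291
grasp_force: 60.0
```

Call:
send_rows(motion="1 0 0 0 0; 1 0 0 0 0; 1 0 0 0 0")

```text
clock: 26.2
eef_pos: [0.5249, -0.3129, 0.1276]
tool_rot: [0.076, 0.997, 0.001, -0.001]
ft_force: [0.2, -0.3, -0.5]
grip_width: 0.029
grasp_force: 60.0
```

```bash
python3 -c "
from h import *
look('w10',[],[])
to(.529,-.313,.0235)"
```

```text
26.2 [ 0.5249 -0.3129  0.1276] [ 0.076  0.997  0.001 -0.001]
tool cm [-0.39  0.   10.43] yaw deg 171.2936193987805
```

View pics/w10.png

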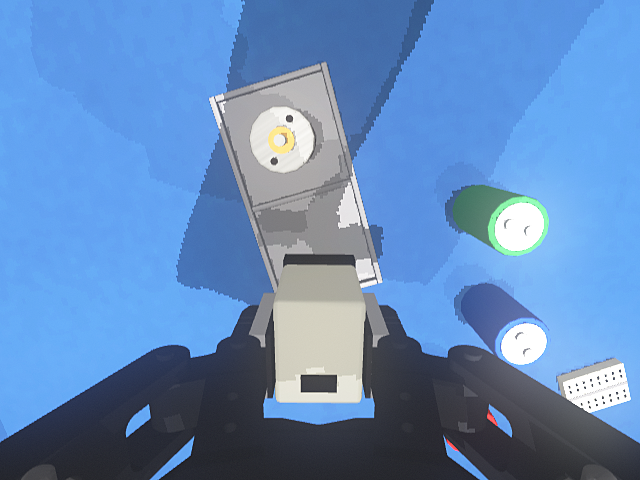

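The motor stands centred in its bay at (282,140), and the relay is held upright over the empty bay. The green cap at (517,222) is clear.

Call:
send_rows(motion="1 -0.3 0 4 0; 1 -0.3 0 7 0; 1 -0.3 0 9 0; 1 -0.3 0 10.1 0; 1 -0.3 0 10.4 0")

```text
clock: 26.75
eef_pos: [0.5279, -0.3125, 0.0233]
tool_rot: [0.076, 0.997, 0.001, -0.001]
ft_force: [-0.4, -0.8, -0.5]
grip_width: 0.0289
grasp_force: 60.2
```

Call:
send_rows(motion="1 0 0 0 0; -0.2 0 0 0 0; -0.2 0 0 0 0; -0.2 0 0 0 0")

```text
clock: 27.15
eef_pos: [0.5287, -0.3148, 0.0255]
tool_rot: [0.077, 0.997, -0.001, 0.001]
ft_force: [-0.5, -0.3, 0.0]
grip_width: 0.0512
grasp_force: 0.0
```

Call:
send_rows(motion="-0.2 0 0 -3 0; -0.6 0 0 -7 0; -1 0 0 -11 0; -1 0 0 -14 0; -1 0 0 -14 0")

```text
clock: 27.65
eef_pos: [0.531, -0.3163, 0.171]
tool_rot: [0.077, 0.997, -0.003, 0.005]
ft_force: [1.4, 0.2, -1.2]
grip_width: 0.0852
grasp_force: 0.0
```

Call:
send_rows(motion="-1 4 4 -2 0; -1 8 8 -2 0; -1 12 10 -2 0; -1 16 10 -2 0; -1 19 10 -2 0")

```text
clock: 28.15
eef_pos: [0.3521, -0.1843, 0.1837]
tool_rot: [0.076, 0.997, 0.0, -0.001]
ft_force: [-0.4, -0.9, 0.2]
grip_width: 0.0854
grasp_force: 0.0
```

```bash
python3 - <<'E'
from h import *
print(bot.get_obs()["eef_pos"])
im=vision.camera("top"); c=cam("top"); cv2.imwrite("pics/top1.png",cv2.resize(im[150:410,70:570,::-1],None,fx=1.6,fy=1.6,interpolation=cv2.INTER_CUBIC))
for t,z,T,a in [("transformer_mid",.053,(475.9,327.3),-8.35),("tall_cap_mid",.063,(475.9,327.3),-8.35),("heatsink_mid",.059,(475.9,327.3),-8.35),("motor_mid",.053,(492,-317.8),7.3),("relay_mid",.053,(492,-317.8),7.3),("squat_cap_mid",.03,(440.7,-9.2),0)]:
    for b in boxes_of("top",t)[:4]:
        p=proj(c,b["rect"][:2],z)[0]*1000-T; a_=np.radians(a)
        print(t,round(b["conf"],2),np.round(b["rect"]),np.round([p[0]*np.cos(a_)+p[1]*np.sin(a_),-p[0]*np.sin(a_)+p[1]*np.cos(a_)]))
E
```

```text
[ 0.35208928 -0.18431003  0.18371814]
transformer_mid 0.71 [122. 304.  34.  32.] [ 4. -7.]
tall_cap_mid 0.95 [436. 291.  29.  19.] [ 113. -512.]
tall_cap_mid 0.91 [436. 243.  20.  24.] [ 192. -501.]
tall_cap_mid 0.72 [452. 210.  25.  23.] [ 249. -519.]
tall_cap_mid 0.27 [501. 285.  27.  27.] [ 141. -616.]
heatsink_mid 0.82 [114. 350.  38.  39.] [-72. -11.]
motor_mid 0.67 [506. 330.  33.  20.] [-38.   9.]
relay_mid 0.63 [503. 286.  27.  27.] [34.  5.]
relay_mid 0.27 [319. 333.  28.  22.] [-12. 315.]
squat_cap_mid 0.6 [318. 333.  32.  28.] [-2.  3.]
squat_cap_mid 0.46 [503. 288.  26.  25.] [  83. -306.]
```

View pics/top1.png

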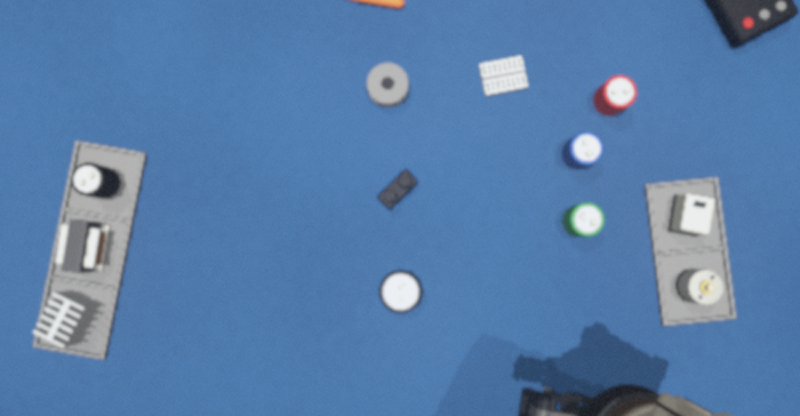

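The final top view shows tray3 with the tall cap (88,180), transformer (85,248) and heat sink (58,320). Tray2 holds the relay (692,214) and motor (703,288). All stand upright in their bays, and the squat cap is unmoved at (400,292).

```bash
python3 -c "
from workcell import workorder
print(workorder.job_done())"
```

```text
the job is handed in; nothing more can be done
None
```

Both kits are made up and the job is handed in at about 28 s on the clock; the last top view showed all five parts upright in their bays and the squat capacitor where it started, though hand-in returned no verdict.

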